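Tip the die cup and knock the stuck die into its tray

TASK

One of the two crank-turned cups at the die-cleaning station still has a brass extrusion die stuck inside it. Turn that cup fully upside down over its tray with its crank, then tap the knock-out button on its upturned bottom so that the die drops into the tray. Leave the cup upside down and do not turn the other, empty cup.

Things in the scene. Friction and masses are not known exactly. Their poses are not given: they have to be found in the camera images.
- stand: Fixed station whose cup holds the die: base plate 130 x 160 mm, two uprights (tops at 154 mm) carrying the cup on a level pivot 140 mm above the origin, and under it a fixed tray (inside 82 mm in x, 118 in y, floor at 11 mm, rim at 38). Origin: centre of the plate's underside, on the table. x runs along the pivot from the crank side (front, towards the robot) to the back; y left, z up.
- stand_cup (a joint): Turn of that cup (open steel cylinder, 56 mm diameter, 60 tall, centred on the pivot), rad: 0 = mouth up (start), 3.14 = upside down over the tray, at a hard stop. Growing values carry the crank grip from the stand's left (+y) over the top to its right (-y). Stiff pivot (0.15 N m, about 2.5 N at the grip); stays where it is left.
- stand_grip (a point): Middle of that cup's crank grip: black cylinder, 18 mm diameter, about 60 mm long, parallel to the stand's x axis, spinning freely about its length. 60 mm from the pivot axis, 105 mm in front (-x) of the stand's origin; at the start 140 mm high, on the left. The flat crank arm begins 36 mm behind (+x of) it. The point's axes turn with the cup.
- stand_button (a point): Centre of the outer face of that cup's knock-out button: steel disc, 24 mm diameter, under the middle of the cup's bottom, 47 mm from the pivot; once the cup is upside down it is on top, facing up, 187 mm above the table. Sprung, travels 12 mm; pressing it 8 mm or more (5 to 8 N) pushes the die past the spring plungers holding it. z: out of the cup's mouth.
- die_mid (a point): Middle of the stuck brass die: flange 38 mm diameter, 5 mm thick, with a plain nose 22 mm diameter, 30 mm long in all. The point is 15 mm from either end on its axis; z points to the nose. At the start it sits at the bottom of the cup, nose up.
- spare_grip (a point): Middle of the crank grip of the second, identical station, whose cup is empty. Not to be turned.

How it is judged:
By the outcome, as a careful person would: the job done as asked, in the order asked, and still so for the second after the job is handed in, with the robot touching nothing.
It also fails if it takes over 42 s, if anything falls off the work surface, if the arm or the gripper's body presses on something with over 40 N, if the wrist force passes 120 N, or if a joint passes its speed limit or range.

ROBOT

A 6-joint arm with a two-finger parallel gripper is mounted at the origin on the work surface. World frame = base frame: x ahead of the robot, y to its left, z up, the work surface at z = 0. Lengths are in m, angles in rad, forces in N, time in s.
With the tool pointing down it reaches from about 0.35 to 0.775 m from the base axis. Payload 5.5 kg.
Tool frame: the origin (TCP) lies at the very end of the fingers, on their centre line; the grasp point (between the pads) lies hold_point_z behind it (hold_point_z is the distance from the TCP to the grasp point, in m); x points along the fingers, y is the direction in which the jaws open and shut, and the axes are right-handed (so a half turn about x gives the same grasp; the last joint's range is limited). The gripper opens to 85 mm and grips with 20 to 120 N. Pads are 22 mm wide; open, the fingers measure 114 mm over their backs; the gripper's body (76 mm by 85 mm) begins 54 mm behind the grasp point. The pads swing forward as they close: fully open they stand 13 mm farther back than shut.
Start: joints at [1.083, 0.313, 0.046, 1.304, 0, 1.431], TCP at [0.196, 0.541, 0.231] pointing down, gripper open.
Joint ranges: [-2.76, 2.76], [-0.86, 1.69], [-1.03, 1.26], [-2.2, 2.34], [-1.47, 1.5], [-3.14, 3.14]. Speed limits (rad/s): [2.57, 2.57, 3.14, 3.14, 3.14, 3.14].

INTERFACE

Orientations are given as a unit quaternion [w, x, y, z].
In Python, from workcell import * gives the robot as it stands. The module is installed in compiled form; this text tells all that it offers.
- The arm moves only by the tool step_arm, never from a script. Its argument "targets" is a list of rows, each a list of 3 entries, a list of its own where there are three numbers: the turn, a rotation vector about the tool's x, y, z in degrees, then the shift along the tool's x, y, z in cm, then the finger opening in cm, from 0 to 8.54. A call has exactly 10 rows; each row shifts and turns the commanded pose from where the row before left it, along the tool's axes as they then stand; what a row does not reach is not made up. A row lasts 1/10 s, in which the tool goes at most 50 mm and 8.59 degrees, less where a joint would pass 70% of its speed; a pose out of reach is approached as far as the arm can. A call with a gripper value outside its range is refused whole. The fingers move at their own pace and stop on an object; "force" is the grip in N (left out, the last holds). Time passes only in rows, so rows that do not move let the fingers close, or fill a call up. It gives the time, the measured TCP pose, the force and the opening at its end, in the units of the state.
- get_state(): the state, without advancing time (a new reading comes with each control period).
- read_camera(name): name is "scene" or "side" or "wrist"; returns the picture (384x512x3 uint8, red, green, blue); there is no depth.
- camera_model(name): a dict with "fx", "fy", "cx", "cy" (pixels), "xyz" and "rotation" of the camera in the world; the wrist camera has in their place "T_tool_cam" (4x4, takes a point from camera to tool coordinates, whose origin is the TCP and whose axes are the tool frame's). Camera axes: x right, y down, z forward; pixel columns grow to the right and rows downward; lengths in m; the calibration is good to about 2 mm. A picture is of the moment at which its call begins: read the wrist's pose just before it. camera_model takes no time and is no camera call.
- hand_in(): hands the job in, once; it reports no verdict.
Trained networks look in the newest picture that a camera, given by its name, has taken for a name from the list of things; names that differ only in an ending like _2 or _b are one class to them, and where a whole thing is asked for, a point or a joint stands for the part that bears it (a point fixed in the world has none). Each returns a list of dicts, best first, with "p" (0 to 1); they miss things now and then, are a little off and sometimes report something else, mostly with a low value. They report only what shows in the picture. A call takes as long as a camera call.
- find_in(camera, label): "extent" ([left, top, width, height] in pixels, round what is visible of it).
- silhouettes(camera, label): "mask" (384x512 bool, what is visible of it) and "extent" ([left, top, width, height] in pixels, round what is visible of it).
The state is a dict: "clock": time; "joint_pos": joint angles; "qvel": joint speeds; "tau": joint torques, N m; "tcp_pos": TCP position; "orientation": TCP orientation; "wrist_force": force on the tool from outside, world axes, zero at the start; "ft_torque": the same for the moment, N m; "finger_gap": finger opening in m.
Only numpy, scipy, OpenCV 4.12 (cv2) and the standard library are available. Lean on these libraries where they do the work, as an engineer would, in place of code of your own. Each camera call takes 0.05 s, during which the arm holds its last target.

## Working session

There is one attempt and no reset: what is moved stays moved. The work goes in short steps, Python scripts to look and compute and a tool call to move; the robot and the scene stay as the last step left them, time stands still between calls to the robot, and variables do not carry over. Pictures are saved under pics/ and viewed, and the job is handed in when it is done.

Besides the shell and the picture viewer there is one more tool, called after "Request:" by a JSON object that holds its "fn" and its "kwargs". step_arm: Moves the arm, as the interface text tells. Its arguments: {"type":"object","properties":{"targets":{"type":"array","items":{"type":"array"}},"force":{"type":"number"}},"required":["targets"]}

```bash
mkdir -p pics; python3 - <<'E'
from workcell import *
import cv2
s=get_state();print({k:s[k] for k in ['clock','tcp_pos','orientation','finger_gap']})
for n in ['scene','side']:
    im=read_camera(n);cv2.imwrite(f'pics/{n}0.png',im[:,:,::-1]);print(n,camera_model(n))
    for l in ['stand','stand_grip','spare_grip','stand_button','die_mid']:
        print(n,l,[(d['extent'],round(d['p'],2)) for d in find_in(n,l)])
print(camera_model('wrist'));print(get_state()['clock'])
try: print(hold_point_z)
except Exception as e: print(e)
E
```

```text
{'clock': 0.0, 'tcp_pos': array([0.19574576, 0.54013093, 0.23039544]), 'orientation': array([ 0.6962376 ,  0.12172542,  0.69664884, -0.12294923]), 'finger_gap': 0.08538281316727798}
scene {'fx': 420.87037293446286, 'fy': 420.87037293446286, 'cx': 254.19776561937664, 'cy': 191.5372844453804, 'xyz': array([ 0.98447005, -0.33646122,  0.62408175]), 'rotation': array([-0.37287068,  0.81836678,  0.39919584, -0.17856637])}
scene stand [([98.2, 205.5, 122.3, 178.5], 0.63)]
scene stand_grip [([118.8, 206.1, 51.7, 97.0], 0.94)]
scene spare_grip [([298.3, 120.1, 57.7, 63.2], 0.76)]
scene stand_button []
scene die_mid [([139.3, 268.4, 15.4, 7.4], 0.57)]
side {'fx': 433.7729714690645, 'fy': 433.7729714690645, 'cx': 252.58897067454666, 'cy': 183.1093186343856, 'xyz': array([ 0.52646418, -0.63491161,  0.89037241]), 'rotation': array([-0.35272418,  0.93564557, -0.01220199, -0.00203189])}
side stand [([221.6, 249.4, 104.1, 103.6], 0.92), ([282.6, 272.0, 12.8, 7.5], 0.25)]
side stand_grip [([219.9, 248.5, 92.2, 51.7], 0.64)]
side spare_grip [([214.7, 116.0, 69.8, 33.6], 0.67)]
side stand_button [([218.3, 249.9, 96.8, 48.4], 0.66)]
side die_mid [([279.5, 271.9, 17.9, 7.4], 0.67)]
{'fx': 280.5810854928659, 'fy': 280.5810854928659, 'cx': 260.20233678205176, 'cy': 193.40441615822337, 'T_tool_cam': array([[-1.30965056e-04, -2.95508725e-01,  9.55340032e-01,
        -1.42453917e-01],
       [ 9.99998984e-01,  1.31769350e-03,  5.44680251e-04,
         9.36161385e-05],
       [-1.41980312e-03,  9.55339132e-01,  2.95508252e-01,
        -7.54920319e-02],
       [ 0.00000000e+00,  0.00000000e+00,  0.00000000e+00,
         1.00000000e+00]])}
0.6
0.0187
```

View pics/scene0.png

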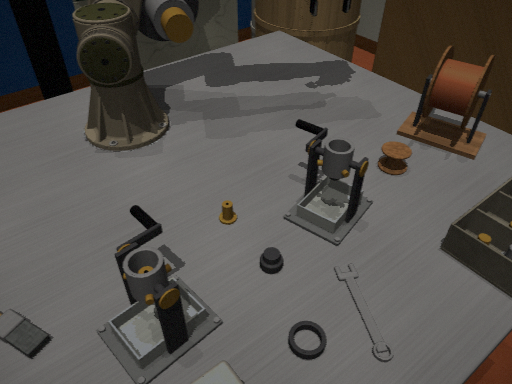

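View pics/side0.png

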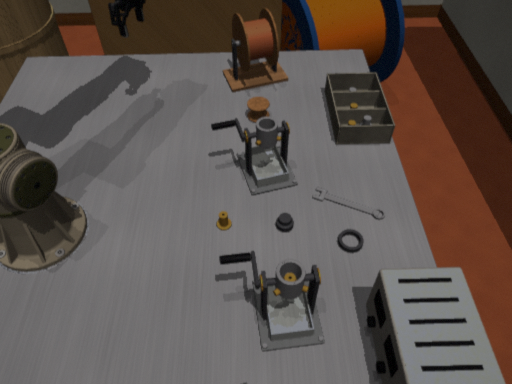

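The die (brass) shows in the near cup: scene (147,271), side (290,275). The far cup, at scene (338,150), is empty. Next I'll zoom in on the near station for accurate pixels.

```bash
python3 - <<'E'
import cv2
a=cv2.imread('pics/scene0.png')[195:384,85:235];b=cv2.imread('pics/side0.png')[240:360,205:340]
cv2.imwrite('pics/sz.png',cv2.resize(a,None,fx=3.17,fy=3.17,interpolation=cv2.INTER_CUBIC)[:600])
cv2.imwrite('pics/dz.png',cv2.resize(b,None,fx=5,fy=5,interpolation=cv2.INTER_CUBIC))
E
```

```text
(no output)
```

View pics/sz.png

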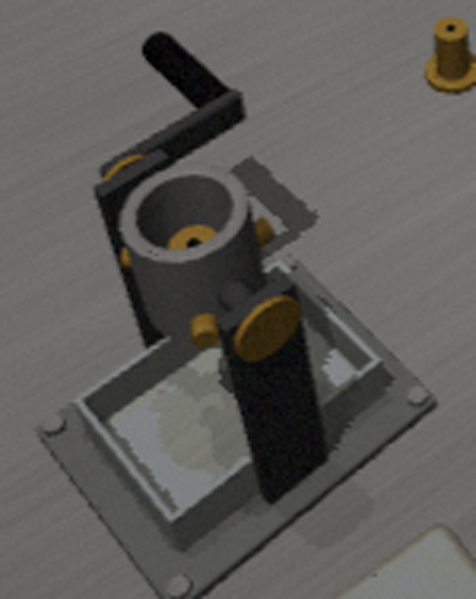

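View pics/dz.png

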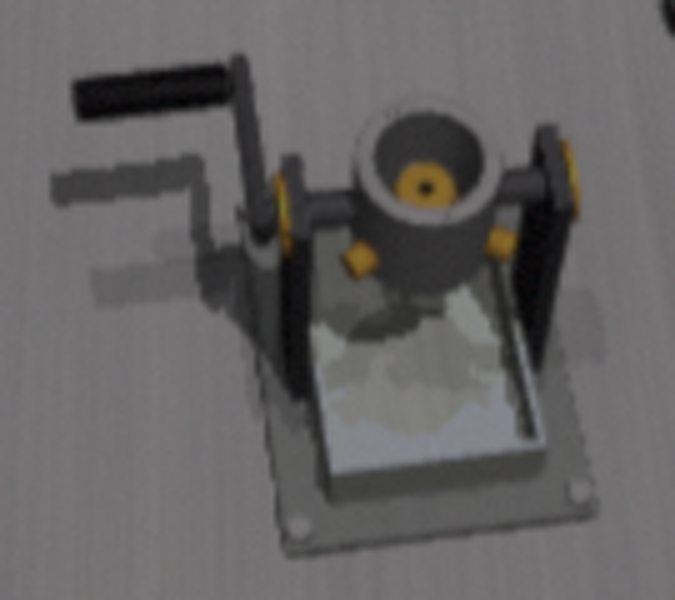

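```bash
cat > h.py <<'E'
from workcell import *
import numpy as np, cv2
from scipy.spatial.transform import Rotation as R
from scipy.optimize import least_squares
def qR(q): return R.from_quat([q[1],q[2],q[3],q[0]]).as_matrix()
def proj(n,P):
    c=camera_model(n); p=(np.atleast_2d(P)-c['xyz'])@qR(c['rotation'])
    return np.c_[c['fx']*p[:,0]/p[:,2]+c['cx'],c['fy']*p[:,1]/p[:,2]+c['cy']]
def projw(P,s):
    c=camera_model('wrist');T=c['T_tool_cam']
    t=(np.atleast_2d(P)-s['tcp_pos'])@qR(s['orientation']); p=(t-T[:3,3])@T[:3,:3]
    return np.c_[c['fx']*p[:,0]/p[:,2]+c['cx'],c['fy']*p[:,1]/p[:,2]+c['cy']]
def stand(p,P):
    c,s=np.cos(p[2]),np.sin(p[2]);P=np.atleast_2d(P)
    return np.c_[p[0]+c*P[:,0]-s*P[:,1],p[1]+s*P[:,0]+c*P[:,1],P[:,2]]
E
python3 - <<'E'
from h import *
S=lambda u,v:(85+u/3.17,195+v/3.17); D=lambda u,v:(205+u/5,240+v/5)
obs=[('scene',(-.065,-.08,.006),S(38,430)),('scene',(.065,.08,.006),S(437,402)),('scene',(0,0,.17),S(187,214)),
('scene',(-.135,.06,.14),S(155,47)),('side',(-.135,.06,.14),D(80,100)),('side',(-.075,.06,.14),D(228,83)),
('side',(0,0,.17),D(428,165)),('side',(-.065,-.08,.006),D(285,551)),('side',(.065,-.08,.006),D(597,513))]
def f(p): return np.concatenate([proj(n,stand(p,P))[0]-o for n,P,o in obs])
r=least_squares(f,[.55,-.2,0]);print(r.x,np.round(r.fun.reshape(-1,2),1))
print('grip',stand(r.x,(-.105,.06,.14)),'origin',r.x)
s=get_state();print(R.from_matrix(qR(s['orientation'])).as_matrix().round(3))
E
```

```text
[ 0.60031933 -0.22469671  0.08746427] [[-1.   0.1]
 [ 1.   1.2]
 [-0.4 -0.3]
 [ 0.2 -1.8]
 [-1.6 -0.3]
 [-1.4  0. ]
 [ 1.5 -1.4]
 [ 0.5  0.4]
 [ 1.2  0.8]]
grip [[ 0.49047953 -0.17409811  0.14      ]] origin [ 0.60031933 -0.22469671  0.08746427]
[[ 0.     0.341  0.94 ]
 [ 0.     0.94  -0.341]
 [-1.     0.     0.   ]]
```

Request:
{"fn": "step_arm", "kwargs": {"targets": [[[-8.3, 0, 0], [-1.3, 0, 0], 8.5], [[-8.3, 0, 0], [-1.3, 0, 0], 8.5], [[-8.3, 0, 0], [-1.4, 0, 0], 8.5], [[0, 0, 0], [0, -4.3, 1.3], 8.5], [[0, 0, 0], [0, -4.3, 1.3], 8.5], [[0, 0, 0], [0, -4.3, 1.3], 8.5], [[0, 0, 0], [0, -4.3, 1.3], 8.5], [[0, 0, 0], [0, -4.3, 1.3], 8.5], [[0, 0, 0], [0, -4.3, 1.3], 8.5], [[0, 0, 0], [0, -4.3, 1.3], 8.5]]}}

```text
clock: 1.6
tcp_pos: [0.313, 0.2471, 0.2716]
orientation: [0.707, -0.031, 0.706, 0.031]
wrist_force: [2.2, 1.0, 0.4]
finger_gap: 0.0849
```

```bash
python3 - <<'E'
from h import *
s=get_state();print(s['joint_pos'].round(3),s['tcp_pos'],qR(s['orientation']).round(3))
d=np.array([.4905,-.1741,.27])-s['tcp_pos'];print('tool delta',(d@qR(s['orientation'])).round(4))
E
```

```text
[ 0.466 -0.041 -0.27   1.34  -0.     0.379] [0.3130386  0.24706691 0.27160525] [[ 0.001 -0.087  0.996]
 [ 0.001  0.996  0.087]
 [-1.     0.     0.001]]
tool delta [ 0.0016 -0.4351  0.14  ]
```

Request:
{"fn": "step_arm", "kwargs": {"targets": [[[0, 0, 0], [0, -4.3, 1.4], 8.5], [[0, 0, 0], [0, -4.4, 1.4], 8.5], [[0, 0, 0], [0, -4.3, 1.4], 8.5], [[0, 0, 0], [0, -4.4, 1.4], 8.5], [[0, 0, 0], [0, -4.3, 1.4], 8.5], [[0, 0, 0], [0, -4.4, 1.4], 8.5], [[0, 0, 0], [0, -4.3, 1.4], 8.5], [[0, 0, 0], [0, -4.4, 1.4], 8.5], [[0, 0, 0], [0, -4.3, 1.4], 8.5], [[0, 0, 0], [0, -4.4, 1.4], 8.5]]}}

```text
clock: 2.6
tcp_pos: [0.4903, -0.1745, 0.2715]
orientation: [0.707, -0.031, 0.706, 0.031]
wrist_force: [0.7, 0.0, -0.1]
finger_gap: 0.0847
```

```bash
python3 - <<'E'
from h import *
s=get_state();im=read_camera('wrist')[:,:,::-1].copy();print(s['joint_pos'].round(3),s['tcp_pos'],qR(s['orientation']).round(3),s['clock'])
p=[.6003,-.2247,.0875]
for P in [(-.135,.06,.14),(-.075,.06,.14),(-.105,.06,.14),(0,0,.17),(-.065,-.08,.006),(-.065,.08,.006)]:
    q=projw(stand(p,P),s)[0];print(P,q.round(1));cv2.circle(im,(int(q[0]),int(q[1])),3,(0,0,255),1)
cv2.imwrite('pics/w1.png',cv2.resize(im,(768,576)))
E
```

```text
[-0.496  0.198 -0.009  1.364  0.    -0.583] [ 0.49034754 -0.17454907  0.27146867] [[ 0.001 -0.086  0.996]
 [-0.     0.996  0.086]
 [-1.    -0.     0.001]] 2.6
(-0.135, 0.06, 0.14) [260.4 155.2]
(-0.075, 0.06, 0.14) [260.4 212.4]
(-0.105, 0.06, 0.14) [260.4 184.7]
(0, 0, 0.17) [201.6 291.7]
(-0.065, -0.08, 0.006) [167.7 186.6]
(-0.065, 0.08, 0.006) [273.6 186.6]
```

View pics/w1.png

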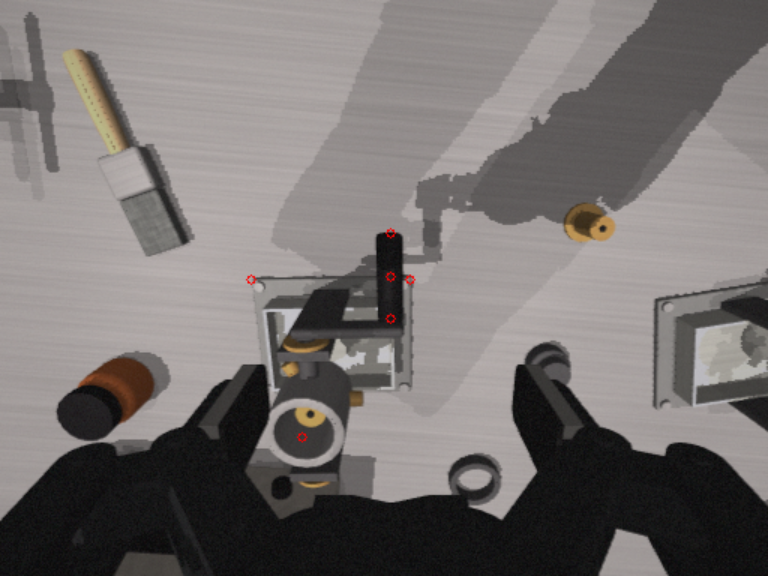

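Request:
{"fn": "step_arm", "kwargs": {"targets": [[[0, 0, 0], [2.5, 0, 0], 8.5], [[0, 0, 0], [2.5, 0, 0], 8.5], [[0, 0, 0], [2.5, 0, 0], 8.5], [[0, 0, 0], [2.5, 0, 0], 8.5], [[0, 0, 0], [2.5, 0, 0], 8.5], [[0, 0, 0], [2.0, 0, 0], 8.5], [[0, 0, 0], [0.5, 0, 0], 8.5], [[0, 0, 0], [0, 0, 0], 4], [[0, 0, 0], [0, 0, 0], 1], [[0, 0, 0], [0, 0, 0], 0]], "force": 40}}

```text
clock: 3.65
tcp_pos: [0.4908, -0.173, 0.1226]
orientation: [0.707, -0.031, 0.706, 0.03]
wrist_force: [-0.3, 0.6, 0.3]
finger_gap: 0.0435
```

Request:
{"fn": "step_arm", "kwargs": {"targets": [[[0, 0, 0], [0, 0, 0], 0], [[0, 0, 0], [0, 0, 0], 0], [[0, 0, 0], [0, 0, 0], 0], [[0, 0, 0], [0, 0, 0], 0], [[0, 0, 0], [0, 0, 0], 0], [[0, 0, 0], [0, 0, 0], 0], [[0, 0, 0], [0, 0, 0], 0], [[0, 0, 0], [0, 0, 0], 0], [[0, 0, 0], [0, 0, 0], 0], [[0, 0, 0], [0, 0, 0], 0]]}}

```text
clock: 4.65
tcp_pos: [0.4907, -0.175, 0.1224]
orientation: [0.707, -0.032, 0.706, 0.029]
wrist_force: [-1.2, -6.8, 1.2]
finger_gap: 0.0167
```

```bash
python3 - <<'E'
from h import *
s=get_state();print(s['joint_pos'].round(3),s['tcp_pos'],s['wrist_force'],s['finger_gap'])
im=read_camera('side')[:,:,::-1];cv2.imwrite('pics/s2.png',cv2.resize(im[210:370,180:380],None,fx=3.5,fy=3.5))
E
```

```text
[-0.495  0.267 -0.293  1.008 -0.003 -0.581] [ 0.49071645 -0.17500557  0.12241358] [-1.1932797  -6.84694784  1.20391385] 0.01674088865445658
```

View pics/s2.png

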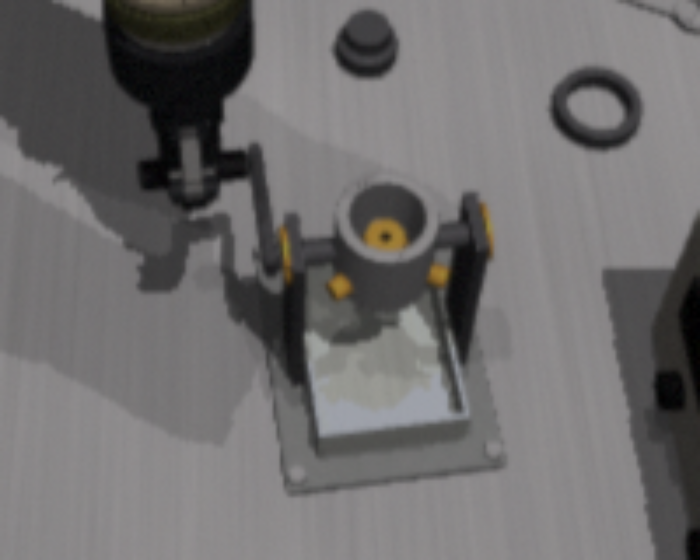

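Request:
{"fn": "step_arm", "kwargs": {"targets": [[[0, 0, 0], [-0.94, -0.22, 0], 0], [[0, 0, 0], [-0.92, -0.22, 0], 0], [[0, 0, 0], [-0.87, -0.36, 0], 0], [[0, 0, 0], [-0.8, -0.49, 0], 0], [[0, 0, 0], [-0.72, -0.61, 0], 0], [[0, 0, 0], [-0.61, -0.72, 0], 0], [[0, 0, 0], [-0.49, -0.8, 0], 0], [[0, 0, 0], [-0.36, -0.87, 0], 0], [[0, 0, 0], [-0.22, -0.92, 0], 0], [[0, 0, 0], [-0.07, -0.94, 0], 0]], "force": 40}}

```text
clock: 5.7
tcp_pos: [0.4964, -0.2324, 0.1824]
orientation: [0.708, -0.03, 0.705, 0.033]
wrist_force: [6.2, 5.2, -2.0]
finger_gap: 0.0167
```

```bash
python3 - <<'E'
from h import *
s=get_state();print(s['joint_pos'].round(3),s['tcp_pos'],s['wrist_force'],s['finger_gap'],qR(s['orientation']).round(3))
im=read_camera('side')[:,:,::-1];cv2.imwrite('pics/s3.png',cv2.resize(im[210:370,180:380],None,fx=3.5,fy=3.5))
E
```

```text
[-0.587  0.28  -0.121  1.17   0.005 -0.676] [ 0.49643963 -0.23235397  0.18241744] [ 6.15053368  5.18920646 -2.03288052] 0.016677773739757165 [[ 0.003 -0.089  0.996]
 [ 0.004  0.996  0.089]
 [-1.     0.003  0.003]]
```

View pics/s3.png

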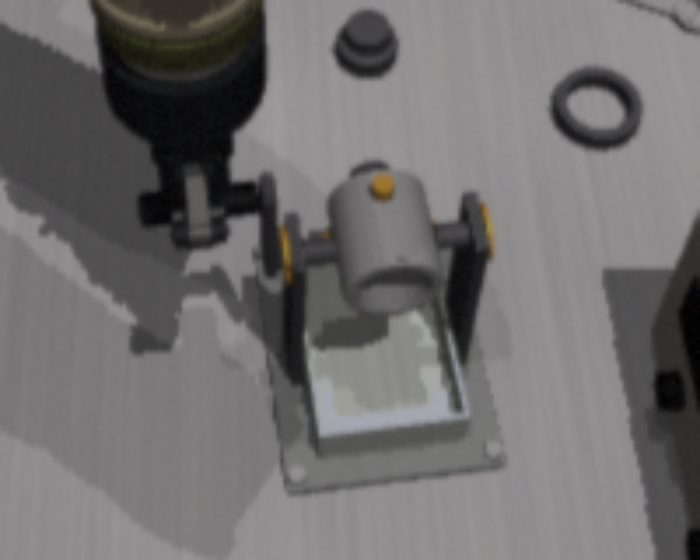

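Request:
{"fn": "step_arm", "kwargs": {"targets": [[[0, 0, 0], [0.07, -0.94, 0], 0], [[0, 0, 0], [0.22, -0.92, 0], 0], [[0, 0, 0], [0.36, -0.87, 0], 0], [[0, 0, 0], [0.49, -0.8, 0], 0], [[0, 0, 0], [0.61, -0.72, 0], 0], [[0, 0, 0], [0.72, -0.61, 0], 0], [[0, 0, 0], [0.8, -0.49, 0], 0], [[0, 0, 0], [0.87, -0.36, 0], 0], [[0, 0, 0], [0.92, -0.22, 0], 0], [[0, 0, 0], [0.94, -0.07, 0], 0]], "force": 40}}

```text
clock: 6.75
tcp_pos: [0.5029, -0.2945, 0.1234]
orientation: [0.708, -0.032, 0.704, 0.03]
wrist_force: [5.8, 0.3, 3.3]
finger_gap: 0.0166
```

Request:
{"fn": "step_arm", "kwargs": {"targets": [[[0, 0, 0], [0.2, 0, 0], 0], [[0, 0, 0], [0.2, 0, 0], 0], [[0, 0, 0], [0.1, 0, 0], 0], [[0, 0, 0], [0.1, 0, 0], 0], [[0, 0, 0], [0.1, 0, 0], 0], [[0, 0, 0], [0, 0, 0], 0], [[0, 0, 0], [0, 0, 0], 0], [[0, 0, 0], [0, 0, 0], 0], [[0, 0, 0], [0, 0, 0], 0], [[0, 0, 0], [0, 0, 0], 0]], "force": 40}}

```text
clock: 7.75
tcp_pos: [0.5032, -0.2948, 0.1214]
orientation: [0.709, -0.033, 0.704, 0.029]
wrist_force: [-3.4, 4.1, 28.8]
finger_gap: 0.0166
```

```bash
python3 - <<'E'
from h import *
s=get_state();print(s['joint_pos'].round(3),s['tcp_pos'],s['wrist_force'],s['finger_gap'],qR(s['orientation']).round(3))
im=read_camera('side')[:,:,::-1];cv2.imwrite('pics/s4.png',cv2.resize(im[210:370,180:380],None,fx=3.5,fy=3.5))
E
```

```text
[-6.680e-01  3.750e-01 -1.410e-01  1.045e+00  1.000e-03 -7.560e-01] [ 0.50315566 -0.29483283  0.12136324] [-3.39699717  4.12788581 28.82872389] 0.01655394804571578 [[ 0.008 -0.088  0.996]
 [-0.005  0.996  0.088]
 [-1.    -0.006  0.008]]
```

View pics/s4.png

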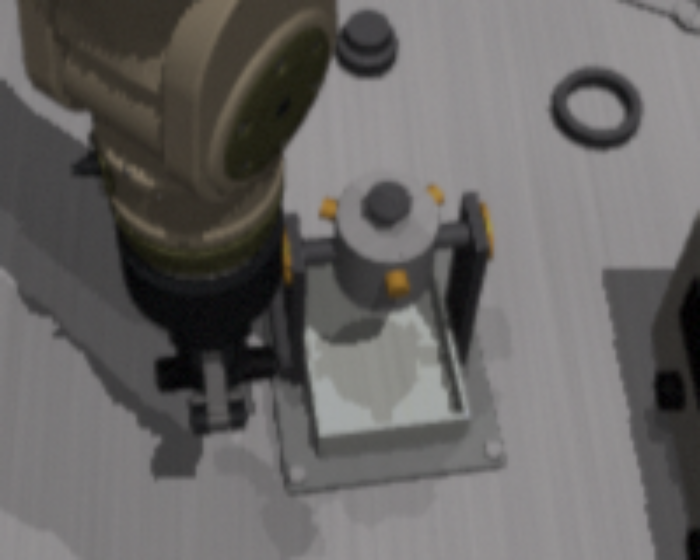

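Request:
{"fn": "step_arm", "kwargs": {"targets": [[[0, 0, 0], [-0.3, 0, 0], 0], [[0, 0, 0], [-0.2, 0, 0], 0], [[0, 0, 0], [0, 0, 0], 0], [[0, 0, 0], [0, 0, 0], 3], [[0, 0, 0], [0, 0, 0], 6], [[0, 0, 0], [0, 0, 0], 6], [[0, 0, 0], [0, 0, 0], 6], [[0, 0, 0], [0, 0, 0], 6], [[0, 0, 0], [0, 0, 0], 6], [[0, 0, 0], [0, 0, 0], 6]]}}

```text
clock: 8.8
tcp_pos: [0.5004, -0.2936, 0.1192]
orientation: [0.706, -0.031, 0.706, 0.031]
wrist_force: [0.1, 0.3, -0.2]
finger_gap: 0.0598
```

Request:
{"fn": "step_arm", "kwargs": {"targets": [[[0, 0, 0], [-1, 0, 0], 6], [[0, 0, 0], [-1.5, 0, 0], 6], [[0, 0, 0], [-2, 0, 0], 6], [[0, 0, 0], [-2, 0, 0], 6], [[0, 0, 0], [-2, 0, 0], 6], [[0, 0, 0], [-2.5, 0, 0], 6], [[0, 0, 0], [-2.5, 0, 0], 4], [[0, 0, 0], [-1.5, 0, 0], 2], [[0, 0, 0], [0, 0, 0], 0], [[0, 0, 0], [0, 0, 0], 0]]}}

```text
clock: 9.8
tcp_pos: [0.5005, -0.2937, 0.2695]
orientation: [0.707, -0.031, 0.706, 0.031]
wrist_force: [0.2, 0.0, 0.1]
finger_gap: 0.0019
```

```bash
python3 - <<'E'
from h import *
s=get_state();im=read_camera('wrist')[:,:,::-1].copy();print(s['joint_pos'].round(3),s['tcp_pos'],s['wrist_force'],s['finger_gap'])
p=[.6004,-.2257,.0875]
b=stand(p,(0,0,.187))
q=projw(b,s)[0];cv2.circle(im,(int(q[0]),int(q[1])),3,(0,0,255),1);print(q)
q=projw(stand(p,(-.105,-.06,.14)),s)[0];cv2.circle(im,(int(q[0]),int(q[1])),3,(0,0,255),1)
cv2.imwrite('pics/w5.png',cv2.resize(im,(768,576)))
im=read_camera('side')[:,:,::-1].copy();q=proj('side',b)[0];print(q)
im=cv2.resize(im[210:370,180:380],None,fx=3.5,fy=3.5);cv2.circle(im,(int((q[0]-179.5)*3.5),int((q[1]-209.5)*3.5)),3,(0,0,255),1)
cv2.imwrite('pics/s5.png',im)
d=b[0]-s['tcp_pos'];print('tool delta',(d@qR(s['orientation'])).round(4),qR(s['orientation']).round(4))
E
```

```text
[-0.669  0.317  0.144  1.397  0.    -0.756] [ 0.50052603 -0.29369292  0.26946669] [0.19266707 0.01225443 0.11438165] 0.0018707622144785488
[321.59467873 304.55923306]
[292.70963667 267.36652489]
tool delta [0.0825 0.0591 0.1053] [[ 6.000e-04 -8.670e-02  9.962e-01]
 [-4.000e-04  9.962e-01  8.670e-02]
 [-1.000e+00 -4.000e-04  6.000e-04]]
```

View pics/w5.png

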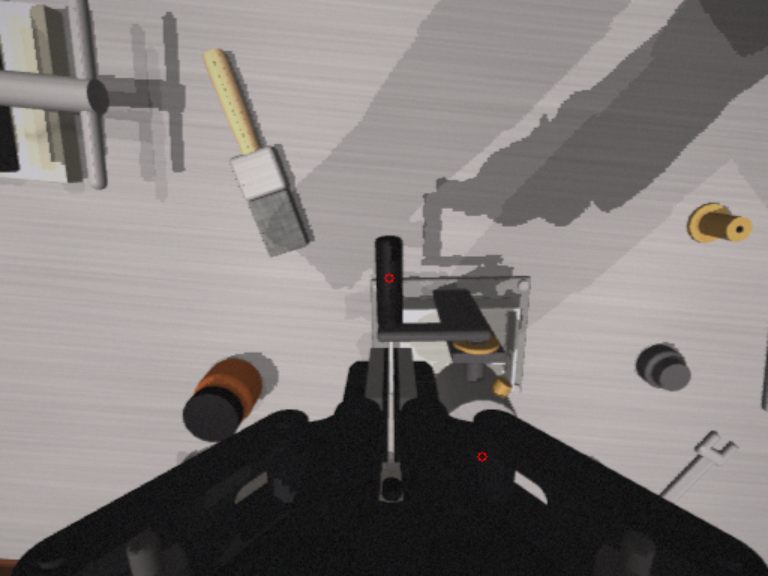

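View pics/s5.png

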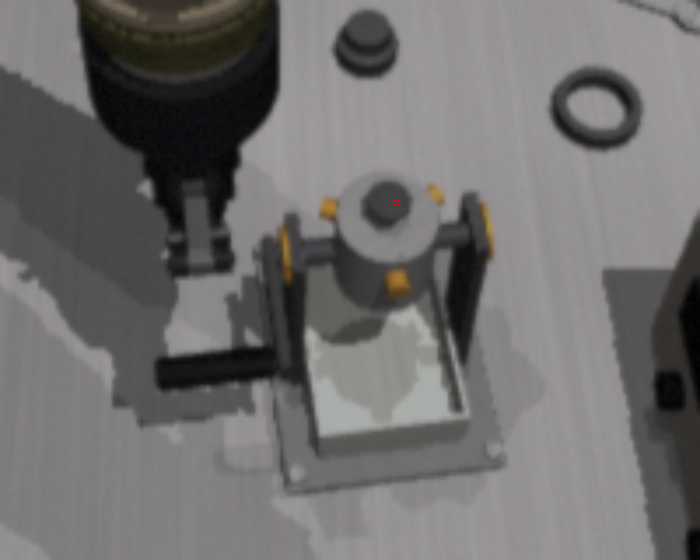

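Request:
{"fn": "step_arm", "kwargs": {"targets": [[[0, 0, 0], [0, 1, 1.7], 0], [[0, 0, 0], [0, 1, 1.7], 0], [[0, 0, 0], [0, 1, 1.7], 0], [[0, 0, 0], [0, 1, 1.7], 0], [[0, 0, 0], [0, 1, 1.7], 0], [[0, 0, 0], [0, 1, 1.7], 0], [[0, 0, 0], [2, 0, 0], 0], [[0, 0, 0], [2, 0, 0], 0], [[0, 0, 0], [2, 0, 0], 0], [[0, 0, 0], [0.8, 0, 0], 0]]}}

```text
clock: 10.9
tcp_pos: [0.5952, -0.2241, 0.1976]
orientation: [0.705, -0.03, 0.708, 0.032]
wrist_force: [-0.8, 0.6, 0.4]
finger_gap: 0.0001
```

```bash
python3 - <<'E'
from h import *
s=get_state();print(s['tcp_pos'],s['wrist_force'],s['finger_gap'])
a=read_camera('side')[:,:,::-1];b=read_camera('scene')[:,:,::-1]
cv2.imwrite('pics/s6.png',np.hstack([cv2.resize(a[230:350,220:340],(390,390)),cv2.resize(b[230:380,80:230],(390,390))]))
E
```

```text
[ 0.59524805 -0.22406141  0.19762941] [-0.76031553  0.60764228  0.36973726] 7.22481112995656e-05
```

View pics/s6.png

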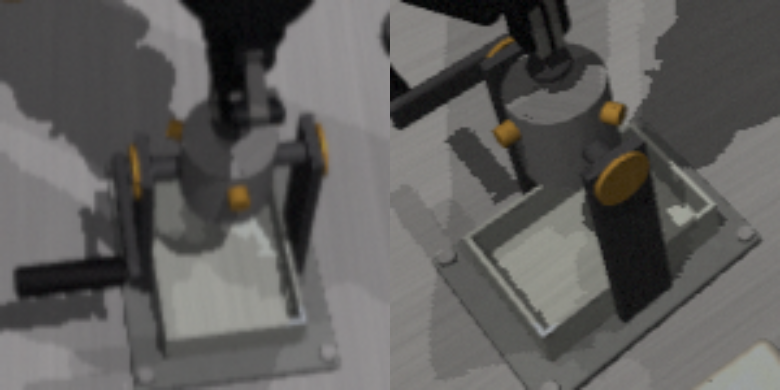

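Request:
{"fn": "step_arm", "kwargs": {"targets": [[[0, 0, 0], [0.5, 0, 0], 0], [[0, 0, 0], [0.4, 0, 0], 0], [[0, 0, 0], [0.3, 0, 0], 0], [[0, 0, 0], [0.3, 0, 0], 0], [[0, 0, 0], [0.3, 0, 0], 0], [[0, 0, 0], [0.2, 0, 0], 0], [[0, 0, 0], [0.1, 0, 0], 0], [[0, 0, 0], [0, 0, 0], 0], [[0, 0, 0], [0, 0, 0], 0], [[0, 0, 0], [0, 0, 0], 0]]}}

```text
clock: 12.0
tcp_pos: [0.597, -0.2251, 0.1804]
orientation: [0.707, -0.031, 0.706, 0.031]
wrist_force: [0.4, -1.2, 0.3]
finger_gap: -0.0003
```

```bash
python3 - <<'E'
from h import *
s=get_state();print(s['tcp_pos'],s['wrist_force'],s['finger_gap'])
a=read_camera('side')[:,:,::-1];b=read_camera('scene')[:,:,::-1]
print([(d['extent'],d['p']) for c in('side','scene') for d in find_in(c,'die_mid')])
cv2.imwrite('pics/s7.png',np.hstack([cv2.resize(a[230:350,220:340],(390,390)),cv2.resize(b[230:380,80:230],(390,390))]))
E
```

```text
[ 0.59697381 -0.22514505  0.18043364] [ 0.36675145 -1.20563622  0.28402232] -0.0003231573666419723
[([279.0, 297.9, 12.3, 12.3], 0.43)]
```

View pics/s7.png

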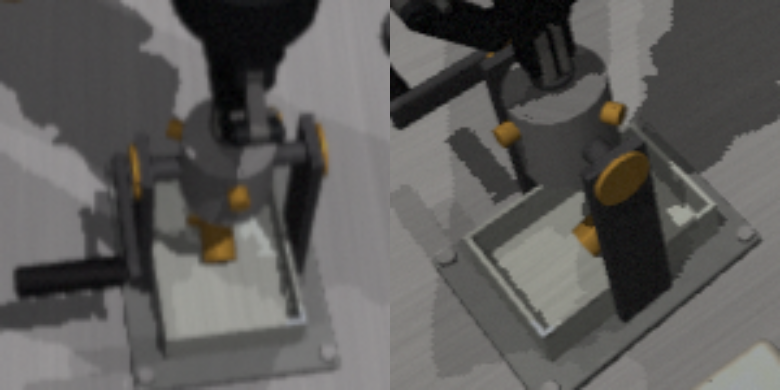

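The die has come out and lies in the tray: the brass shape at side crop (215,240) and scene crop (588,237). Next I'll retract and check again.

Request:
{"fn": "step_arm", "kwargs": {"targets": [[[0, 0, 0], [-0.5, 0, 0], 0], [[0, 0, 0], [-1, 0, 0], 0], [[0, 0, 0], [-2, 0, 0], 0], [[0, 0, 0], [-3, 0, 0], 0], [[0, 0, 0], [-3, 0, 0], 0], [[0, 0, 0], [-2, 0, -2], 0], [[0, 0, 0], [0, 0, -4], 0], [[0, 0, 0], [0, 0, -4], 0], [[0, 0, 0], [0, 0, -4], 0], [[0, 0, 0], [0, 0, 0], 0]]}}

```text
clock: 13.2
tcp_pos: [0.453, -0.2364, 0.2964]
orientation: [0.706, -0.03, 0.707, 0.03]
wrist_force: [0.4, -0.4, -0.3]
finger_gap: 0.0001
```

```bash
python3 - <<'E'
from h import *
s=get_state();print(s['tcp_pos'],s['wrist_force'],s['finger_gap'])
a=read_camera('side')[:,:,::-1];b=read_camera('scene')[:,:,::-1]
print([(d['extent'],d['p']) for c in('side','scene') for d in find_in(c,'die_mid')])
cv2.imwrite('pics/s8.png',np.hstack([cv2.resize(a[90:360,190:350],(345,583)),cv2.resize(b[100:384,80:380],(440,417)).copy() if 0 else cv2.copyMakeBorder(cv2.resize(b[100:384,80:380],(440,417)),0,166,0,0,0)]))
E
```

```text
[ 0.45304252 -0.23636348  0.29642741] [ 0.42946202 -0.43437416 -0.33814551] 0.00012895076197215827
[]
```

View pics/s8.png

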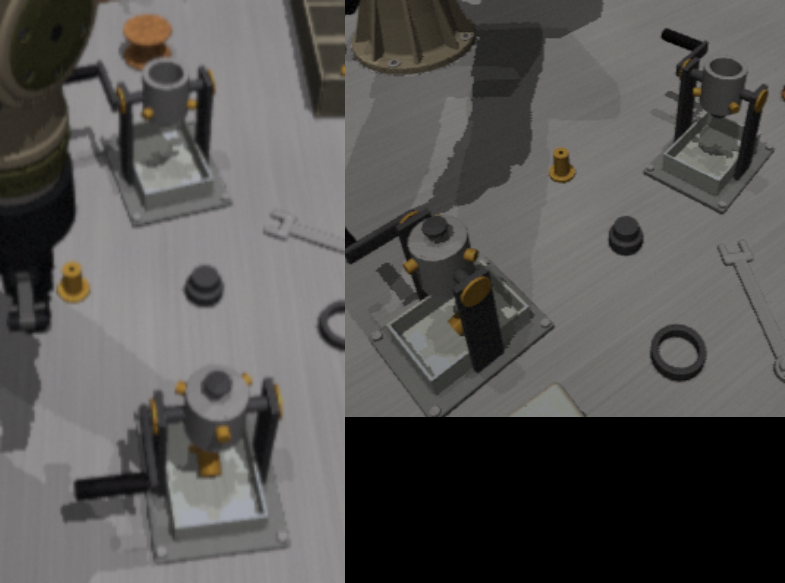

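The near cup is upside down with its button on top. The die lies in the tray at about (208,460) in the left view, the spare cup is still mouth up, and nothing is touching the robot.

```bash
python3 -c "
from workcell import *
print(hand_in())"
```

```text
the job is handed in; nothing more can be done
None
```

The brass die is out of its cup and lying in that station's tray, and the job is handed in. I turned the near cup, the one holding the die, by its crank to the hard stop, let go of the crank, then pressed the knock-out button with the closed fingers. I finished at about 13 s of the 42 s allowed.

**Final checks:**
- In the last pictures the cup is still upside down with its button on top.
- The die is visible in the tray in both fixed views.
- The spare cup is still mouth up and was never touched.
- The arm is clear of everything, with about 0.5 N at the wrist.
- The highest wrist reading I saw was about 30 N, at the hard stop.

**What disagreed:**
- **Die detection:** after I pulled the arm back, the network did not report the die in either view. Before that it had found it in the side view with p = 0.43. I confirmed it by eye in the pictures.
- **Button press:** at the end of the press the wrist read about 0 N with the fingertips at 180 mm. That is only about 7 mm below the button's stated height, where 8 mm was needed, so I could not confirm the press depth from it. The die had dropped by then.
- **Button position:** my first estimate was about 3 mm off along the pivot compared with the side view, so I corrected it before pressing.

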